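Weigh two closed sample vessels against each other and load the heavier

ROBOT

A 6-joint arm with a two-finger parallel gripper is mounted at the origin on the work surface. World frame = base frame: x ahead of the robot, y to its left, z up, the work surface at z = 0. Lengths are in mm, angles in rad, forces in N, time in s.
With the tool pointing down it reaches from about 350 to 925 mm from the base axis. Payload 6.4 kg.
Tool frame: the origin (TCP) lies on the front face of the gripper's body, between the roots of the fingers; the fingertips stand 97 mm ahead of it and the grasp point (between the pads) lies 78 mm ahead of it (robot.tips_ahead is the distance from the TCP to the fingertips, in mm); x points along the fingers, y is the direction in which the jaws open and shut, and the axes are right-handed (so a half turn about x gives the same grasp; the last joint's range is limited). The gripper opens to 94 mm and grips with 3 to 60 N. Pads are 16 mm wide; open, the fingers measure 119 mm over their backs; the gripper's body (75 mm by 177 mm) begins 78 mm behind the grasp point.
Start: joints at [-0.174, 0.245, 1.558, -0, 1.339, -0.174], TCP at [650.011, 0.004, 302.655] pointing down, gripper open.
Joint ranges: [-3.13, 3.13], [-1.02, 2.26], [0.13, 2.54], [-0.95, 4.09], [0.21, 2.88], [-2.74, 2.74]. Speed limits (rad/s): [2.57, 2.57, 3.14, 3.14, 3.14, 3.14].

INTERFACE

Orientations are given as [roll, pitch, yaw] about the fixed x, y, z axes, in that order (R = Rz(yaw) Ry(pitch) Rx(roll)).
In Python, from plant import robot, eyes gives the robot as it stands.
- The arm moves only by the tool servo_tool, never from a script. Its argument "moves" is a list of rows, each an object with "slide": the shift along the tool's x, y, z scaled (see below), a list of three; "delta_rot": the turn, a rotation vector about the tool's x, y, z scaled (see below), a list of three; "grip": the gripper command: -1 is fully open, 1 is shut, values between are in proportion. A call has 1 to 8 rows; each row is the pose to reach, as a shift and turn from the pose measured when the call began, along the tool's axes at that moment; what a row does not reach only later rows make up. The controller multiplies each number of a shift by 0.4 m and each number of a turn by 30 degrees. A row lasts 1/10 s, in which the tool goes at most 50 mm and 8.59 degrees, less where a joint would pass 70% of its speed; a pose out of reach is approached as far as the arm can. A call with a number of a shift or a turn outside -1 to 1 is refused whole. A call with a gripper value outside its range is refused whole. The fingers move at their own pace and stop on an object; the grip force is fixed at half the most. Time passes only in rows, so rows that repeat a pose let the fingers close. It gives the time, the measured TCP pose, the force and the opening at its end, in the units of the state.
- robot.get_obs(): the state, without advancing time (a new reading comes with each control period).
- eyes.grab_frame(name): name is "scene" or "side" or "wrist"; returns (picture, depth): 384x512x3 uint8, red, green, blue; 384x512 float32, mm along the optical axis (not along the pixel's ray), 0 where there is no reading.
- eyes.get_calibration(name): a dict with "K" (3x3 intrinsics, pixels), "camera_from_world" (4x4, takes a point from world to camera coordinates); the wrist camera has in their place "tool_from_camera" (4x4, takes a point from camera to tool coordinates, whose origin is the TCP and whose axes are the tool frame's). Camera axes: x right, y down, z forward; pixel columns grow to the right and rows downward; lengths in mm; the calibration is good to about 2 mm. A picture is of the moment at which its call begins: read the wrist's pose just before it. get_calibration takes no time and is no camera call.
- robot.finish_job(): hands the job in, once; it reports no verdict.
The state is a dict: "clock": time; "joints": joint angles; "joint_vel": joint speeds; "joint_torque": joint torques, N m; "tool_pos": TCP position; "tcp_rot": TCP orientation; "contact_force": force on the tool from outside, world axes, zero at the start; "ft_torque": the same for the moment, N m; "finger_gap": finger opening in mm.
Only numpy, scipy, OpenCV 4.12 (cv2) and the standard library are available. Lean on these libraries where they do the work, as an engineer would, in place of code of your own. Each camera call takes 0.05 s, during which the arm holds its last target.

TASK

One of the two identical grey-capped sample vessels on the bench holds a steel slug, the other an aluminium one. Set them down gently on opposite pans of the balance, let go of both so that the beam tips, then load the one whose pan drops into the only empty collar of the sample turntable, pushing it past the spring balls and firmly down onto the depth stop inside (at least 5 N, height found by feel), and leave the lighter one standing on its pan. Press with less than 20 N on the balance and on the turntable, do not drop or tip a vessel, and leave everything else where it is.

Things in the scene. Friction and masses are not known exactly. Their poses are not given: they have to be found in the camera images.
- vessel_a: One of two closed vessels that look the same: upright white cylinder 40 mm in diameter, 98 mm high with its grey ribbed screw cap (44 mm in diameter, from 72 to 98 mm above the underside; grip it there from above). Origin at the centre of its underside, z up its axis. The foot tapers from 40 mm, 8 mm up, to 33 mm at the bottom. 65 to 145 g; the two differ by 40 g or more.
- vessel_b: The other closed sample vessel, same shape, size and origin as vessel_a. Which of the two is the heavier changes from start to start.
- balance: Two-pan balance, grey cast base 120 x 270 mm fixed on levelling feet that raise this origin 0 to 8 mm above the bench; base 30 mm high, with a central post, a scale and pointer up to 162 mm high. Includes the beam and pans. Origin at the centre of its underside; its own y axis runs along the beam from the right pan to the left one.
- beam (a joint): Tilt of the balance beam in rad: 0 level, +0.1 with the left pan up and the right one down at a hard stop, -0.1 the other way. Almost free: weakly centred and damped; one vessel alone, or the heavier of two, takes its pan all the way down (11 mm up or down from level at the pans).
- pan_left (a point): Centre of the upper face of the left pan (on +y of the balance), a flat steel dish 100 mm across with a rim 4 mm high, kept level by links as the beam tilts. It is 106 mm above the balance's origin with the beam level, 95 mm when down, 117 mm when up. A vessel should stand within 30 mm of it.
- pan_right (a point): The same for the right pan, 220 mm from the left one.
- turntable: Sample turntable, fixed on levelling feet that raise its origin (centre of its underside) 0 to 10 mm above the bench: white disc 400 mm in diameter, its top 47 mm above that, teal knob in the middle (to 109 mm), 12 white collars on a circle of 160 mm radius, 11 of them holding open white beakers (tops at 137 mm); the empty collar lies on its own -x side.
- stop: Depth stop in the floor of the empty collar: a bush, on it a round rubber cap 35 mm across on a stiff screw. Someone has set the screw by hand: the cap's top is anywhere from 0 to 9 mm above the point seat, which no reading tells; it must be found by feel. The cap gives 0.05 mm per newton, the screw does not move. Origin under the bush, 6 mm below seat.
- seat (a point): Point on the axis of the only empty collar, 53 mm above the turntable's origin, z up: the lowest height that the depth stop's cap can have. A vessel is home when its underside has been pushed onto the cap, wherever that is, with a few newtons. The nearest beakers stand 83 mm away, centre to centre, along the circle.
- mouth (a point): Centre of the empty collar's mouth, 36 mm above seat. White collar, 60 mm outside, bore 42.4 mm, bevelled to 49 mm over the top 6 mm. Three spring balls stand 2.5 mm out of the bore, 24 mm above seat. By its weight alone a vessel stops on them, underside 16 to 21 mm above seat; pushing slowly past takes 4 to 10 N (more when fast); after that it slides with 0 to 3 N of rubbing.
- reagent_jar: Bystander: amber glass jar with black cap, 54 mm wide, 75 mm high; origin at its underside.
- wash_bottle: Bystander: white wash bottle, 68 mm wide, 170 mm high; origin at its underside.
- check_weight: Bystander: steel knob weight, 32 mm wide, 46 mm high; origin at its underside.
- spatula: Bystander: steel lab spoon lying flat, 180 mm long; origin under its middle.
- dish: Bystander: white porcelain dish, 80 mm wide, 22 mm high; origin at its underside.
- glass_beaker: Bystander: clear glass beaker, 60 mm wide, 75 mm high; origin at its underside.
- spare_cap: Bystander: black plastic cap lying on the bench, 42 mm wide, 14 mm high; origin at its underside.
There are look-alikes about, which are no part of the job. What is shaped like the vessel_b but yellow is not meant. Leave any yellow look-alike of the vessel_a alone.

How it is judged:
By the outcome, as a careful person would: the job done as asked, in the order asked, and still so for the second after the job is handed in, with the robot touching nothing.
It also fails if it takes over 72 s, if anything falls off the work surface, if the arm or the gripper's body presses on something with over 40 N, if the wrist force passes 120 N, or if a joint passes its speed limit or range.

## Working session

There is one attempt and no reset: what is moved stays moved. The work goes in short steps, Python scripts to look and compute and a tool call to move; the robot and the scene stay as the last step left them, time stands still between calls to the robot, and variables do not carry over. Pictures are saved under pics/ and viewed, and the job is handed in when it is done.

Besides the shell and the picture viewer there is one more tool, called as a command line: name --argument value ..., lists and objects as JSON in quotes. servo_tool: Moves the arm, as the interface text tells. Its arguments: {"type":"object","properties":{"moves":{"type":"array"}},"required":["moves"]}

```bash
ls; mkdir -p pics; python3 - <<'E'
from plant import robot, eyes
import cv2,numpy as np
print(robot.get_obs())
for n in ["scene","side","wrist"]:
    p,d=eyes.grab_frame(n); cv2.imwrite(f"pics/{n}0.png",p[:,:,::-1]); np.save(f"{n}0.npy",d); 
    c=eyes.get_calibration(n); print(n,{k:np.round(np.array(v),3).tolist() for k,v in c.items()})
E
```

```text
pics
{'clock': 0.0, 'joints': array([-1.74073953e-01,  2.45758062e-01,  1.55899573e+00, -4.48348675e-05,
        1.33868591e+00, -1.74106638e-01]), 'joint_vel': array([-0.00027475, -0.00032134, -0.00080044, -0.00143507, -0.00244449,
       -0.00019048]), 'joint_torque': array([ 8.38778797e-04, -4.15839279e+01, -3.14599335e+01,  6.84806099e-02,
        3.33599187e-02, -1.41738678e-04]), 'tool_pos': array([6.49585136e+02, 8.76966376e-02, 3.01590846e+02]), 'tcp_rot': array([-1.72129492,  1.56894876,  2.9911371 ]), 'contact_force': array([0.36903035, 0.19246958, 0.40657037]), 'ft_torque': array([-0.06020687,  0.00803753,  0.03147529]), 'finger_gap': 94.17477726982527}
scene {'K': [[373.079, 0.0, 248.813], [0.0, 373.079, 189.277], [0.0, 0.0, 1.0]], 'camera_from_world': [[-0.182, 0.983, -0.005, 69.949], [0.778, 0.141, -0.612, -357.404], [-0.601, -0.116, -0.791, 1375.175], [0.0, 0.0, 0.0, 1.0]]}
side {'K': [[422.12, 0.0, 256.15], [0.0, 422.12, 191.989], [0.0, 0.0, 1.0]], 'camera_from_world': [[0.974, -0.228, 0.014, -537.955], [-0.143, -0.655, -0.742, 177.973], [0.179, 0.72, -0.67, 1028.551], [0.0, 0.0, 0.0, 1.0]]}
wrist {'K': [[303.343, 0.0, 261.301], [0.0, 303.343, 196.441], [0.0, 0.0, 1.0]], 'tool_from_camera': [[0.001, -0.256, 0.967, -82.066], [1.0, 0.001, -0.0, -0.223], [-0.001, 0.967, 0.256, -73.886], [0.0, 0.0, 0.0, 1.0]]}
```

View pics/scene0.png

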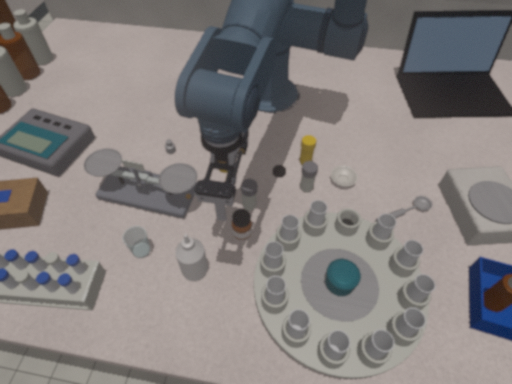

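View pics/side0.png

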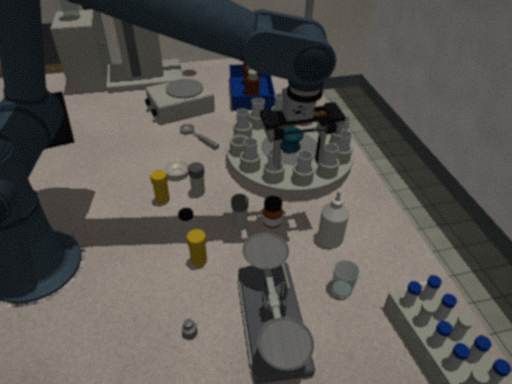

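View pics/wrist0.png

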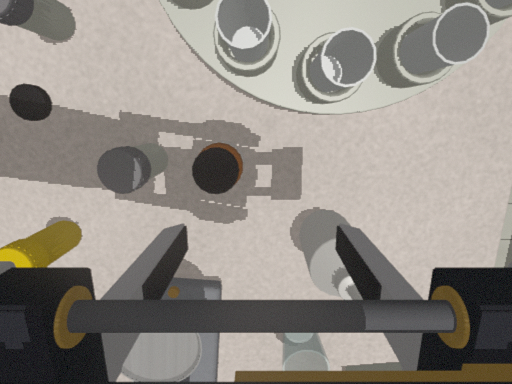

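The scene shows vessels at about (249,187) and (309,172) px, with the yellow look-alikes apart from them. The empty collar is at (347,220), and the balance pans are at (103,161) and (178,178). Next I measure positions.

```bash
cat > h.py <<'E'
import numpy as np, cv2
from scipy.spatial.transform import Rotation as R
from plant import robot, eyes
def T_cam(n,obs=None):
    c=eyes.get_calibration(n); K=np.array(c["K"])
    if n!="wrist": return K,np.linalg.inv(np.array(c["camera_from_world"]))
    o=obs; T=np.eye(4); T[:3,:3]=R.from_euler("xyz",o["tcp_rot"]).as_matrix(); T[:3,3]=o["tool_pos"]
    return K,T@np.array(c["tool_from_camera"])
def cloud(d,K,T):
    v,u=np.mgrid[:d.shape[0],:d.shape[1]]
    P=np.stack([(u-K[0,2])/K[0,0]*d,(v-K[1,2])/K[1,1]*d,d],-1)
    W=P@T[:3,:3].T+T[:3,3]; W[d<=0]=np.nan; return W
def ray(K,T,uv,z):
    r=T[:3,:3]@np.array([(uv[0]-K[0,2])/K[0,0],(uv[1]-K[1,2])/K[1,1],1]); o=T[:3,3]
    return o+r*(z-o[2])/r[2]
def proj(K,T,p):
    q=np.linalg.inv(T)@np.append(p,1); q=K@q[:3]; return q[:2]/q[2]
E
python3 - <<'E'
from h import *
obs=robot.get_obs()
for n in ["scene","side","wrist"]:
    d=np.load(n+"0.npy"); K,T=T_cam(n,obs); W=cloud(d,K,T); p=cv2.imread(f"pics/{n}0.png")
    np.save(n+"W.npy",W)
    Z=W[...,2]
    print(n,"bench z med",np.nanmedian(Z[np.abs(Z)<15]))
    for lo,hi in [(88,108),(38,60),(104,128)]:
        m=((Z>lo)&(Z<hi)).astype(np.uint8)
        N,L,S,C=cv2.connectedComponentsWithStats(m)
        for i in range(1,N):
            if S[i,4]<60: continue
            w=W[L==i]; c=p[L==i].mean(0)
            print((lo,hi),"px",C[i].round(),S[i,4],"xyz",np.nanmedian(w,0).round(1),"ext",np.ptp(w,axis=0).round(0),"bgr",c.round())
    vis=np.clip((np.nan_to_num(Z)+10)*1.2,0,255).astype(np.uint8)
    cv2.imwrite(f"pics/{n}_z.png",vis)
    cv2.imwrite(f"pics/{n}_big.png",cv2.resize(p,(768,576),interpolation=cv2.INTER_CUBIC))
E
```

```text
scene bench z med -1.245607217936822
(88, 108) px [35. 40.] 100 xyz [ -23.1 -896.5   98.7] ext [72. 42. 19.] bgr [ 93.  98. 101.]
(88, 108) px [21. 55.] 118 xyz [  75.6 -897.6   97.6] ext [73. 43. 20.] bgr [38. 53. 75.]
(88, 108) px [451.  53.] 530 xyz [-212.4  636.4   97.9] ext [ 78. 344.  20.] bgr [106.  93.  81.]
(88, 108) px [ 8. 71.] 102 xyz [ 170.  -893.1   96.8] ext [71. 29. 20.] bgr [89. 94. 96.]
(88, 108) px [278.  79.] 94 xyz [54.4 40.  97.4] ext [57. 59. 19.] bgr [67. 60. 55.]
(88, 108) px [308. 141.] 153 xyz [325.8 164.9  96.3] ext [48. 42. 12.] bgr [ 61. 139. 162.]
(88, 108) px [102. 162.] 760 xyz [ 516.4 -385.4  105.2] ext [101. 100.   8.] bgr [128. 128. 132.]
(88, 108) px [309. 168.] 184 xyz [426.4 177.2  96.1] ext [43. 43. 12.] bgr [100. 100. 105.]
(88, 108) px [177. 178.] 834 xyz [ 533.3 -164.4  105.4] ext [102. 100.   8.] bgr [127. 127. 131.]
(88, 108) px [248. 186.] 196 xyz [518.4  24.4  96.5] ext [46. 43. 12.] bgr [75. 74. 78.]
(88, 108) px [315. 220.] 67 xyz [598.7 203.7  98.3] ext [18. 37. 20.] bgr [111. 111. 113.]
(88, 108) px [379. 233.] 79 xyz [609.2 356.6  9
[... 16704 characters left out ...]
4.6] ext [37. 24. 24.] bgr [119. 121. 120.]
(104, 128) px [462.  33.] 1056 xyz [810.7 139.7 117.3] ext [26. 36. 24.] bgr [113. 115. 115.]
(104, 128) px [425.  49.] 713 xyz [778.7 125.6 116.6] ext [26. 35. 24.] bgr [113. 115. 114.]
(104, 128) px [249.  48.] 216 xyz [639.5 125.6 116.7] ext [33. 15. 24.] bgr [116. 119. 118.]
(104, 128) px [355.  52.] 639 xyz [728.1 127.2 116.7] ext [31. 35. 24.] bgr [114. 116. 116.]
(104, 128) px [323.  74.] 237 xyz [697.8 106.6 116.7] ext [25. 29. 24.] bgr [114. 116. 115.]
(104, 128) px [328. 269.] 1027 xyz [714.6 -69.2 113.1] ext [28. 59. 24.] bgr [161. 166. 168.]
(104, 128) px [163. 357.] 3310 xyz [ 541.3 -182.   107.2] ext [90. 66.  8.] bgr [148. 151. 153.]
```

```bash
python3 - <<'E'
import cv2
p=cv2.imread("pics/scene0.png"); cv2.imwrite("pics/s_c1.png",cv2.resize(p[120:300,80:380],None,fx=2.6,fy=2.6,interpolation=cv2.INTER_CUBIC))
p=cv2.imread("pics/side0.png"); cv2.imwrite("pics/d_c1.png",cv2.resize(p[90:384,140:380],None,fx=2,fy=2,interpolation=cv2.INTER_CUBIC))
E
```

```text
(no output)
```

View pics/s_c1.png

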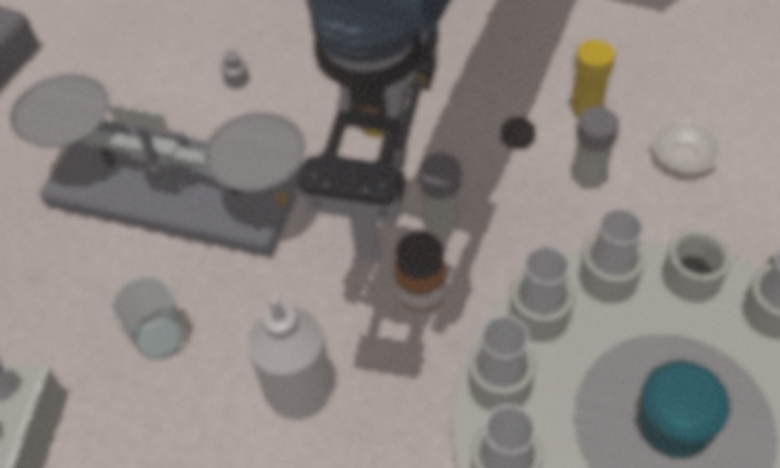

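View pics/d_c1.png

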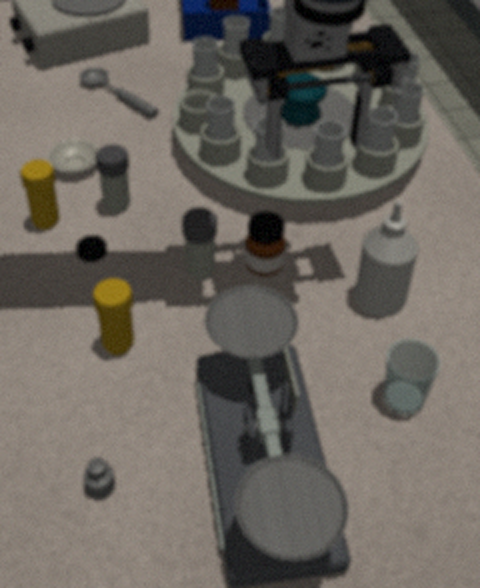

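```bash
python3 - <<'E'
from h import *
from scipy.optimize import least_squares
obs=robot.get_obs(); print(obs["tool_pos"],R.from_euler("xyz",obs["tcp_rot"]).as_matrix().round(3).tolist())
def circ(P,r=None):
    f=lambda q:np.hypot(P[:,0]-q[0],P[:,1]-q[1])-(r if r else q[2])
    q0=list(P[:,:2].mean(0))+([] if r else [25])
    s=least_squares(f,q0,loss="soft_l1",f_scale=1); return s.x.round(1)
for n in ["scene","side","wrist"]:
    W=np.load(n+"W.npy").reshape(-1,3)
    def sel(c,r,lo,hi):
        m=(np.hypot(W[:,0]-c[0],W[:,1]-c[1])<r)&(W[:,2]>lo)&(W[:,2]<hi); return W[m]
    print(n)
    for nm,c,h in [("V1",(516,22),98),("V2",(424,174),98),("panL",(533,-164),106),("panR",(516.5,-385),106)]:
        P=sel(c,40 if nm[0]=="V" else 60,h-8,h+8)
        if len(P)<20: continue
        zt=np.percentile(P[:,2],70 if nm[0]=="V" else 50); Q=P[np.abs(P[:,2]-zt)<1.5]
        print(nm,len(Q),"ztop",zt.round(1),"mid",((Q.min(0)+Q.max(0))/2).round(1),"mean",Q.mean(0).round(1),"ext",np.ptp(Q,axis=0).round(1))
    # bench local z near places
    for nm,c in [("V1",(470,60)),("V2",(470,180)),("bal",(620,-250)),("tt",(530,230))]:
        P=sel(c,25,-8,8); print(" bench",nm,len(P),np.median(P[:,2]).round(1) if len(P) else None)
    P=sel((569,293),42,82,97); 
    if len(P)>20:
        print("collar z",np.percentile(P[:,2],[10,50,90]).round(1),circ(P),len(P),"mid",((P.min(0)+P.max(0))/2).round(1))
    P=sel((730,275),230,44,52); rr=np.hypot(P[:,0]-730,P[:,1]-275)
    print("disc z",np.median(P[rr<120,2]) if (rr<120).any() else None)
    # outer edge: per angle max radius
    a=np.degrees(np.arctan2(P[:,1]-275,P[:,0]-730)); E=[]
    for k in range(-180,180,4):
        m=(a>=k)&(a<k+4)&(rr>185)
        if m.sum()>3: E.append(P[m][np.argsort(rr[m])[-2]])
    E=np.array(E); print("disc edge fit",len(E),circ(E,200) if len(E)>5 else None)
E
```

```text
[6.49689883e+02 6.71749988e-02 3.01842782e+02] [[-0.001, 1.0, 0.0], [0.0, 0.0, -1.0], [-1.0, -0.001, -0.0]]
scene
V1 113 ztop 97.4 mid [516.5  23.9  97.4] mean [516.5  23.2  97.2] ext [43.4 40.6  2.9]
V2 101 ztop 97.1 mid [424.1 177.   97.1] mean [422.6 177.1  96.8] ext [42.9 41.4  2.9]
panL 596 ztop 105.6 mid [ 532.9 -165.2  105.6] mean [ 532.9 -164.5  105.5] ext [101.3  97.2   3. ]
panR 530 ztop 105.4 mid [ 515.2 -382.9  105.4] mean [ 516.6 -384.6  105.3] ext [101.2  98.4   3. ]
 bench V1 186 -1.4
 bench V2 174 -1.4
 bench bal 194 -1.6
 bench tt 0 None
collar z [84.  87.5 90.1] [569.3 287.1  26.3] 214 mid [567.9 287.5  87.5]
disc z 47.633633604706574
disc edge fit 66 [726.3 276.9]
side
V1 103 ztop 99.7 mid [514.1  23.3  99.6] mean [514.2  22.3  99.5] ext [38.8 43.7  2.9]
V2 92 ztop 99.6 mid [420.6 177.3  99.5] mean [421.1 176.   99.5] ext [42.  41.4  2.9]
panL 871 ztop 108.1 mid [ 535.1 -162.2  108.1] mean [ 534.2 -163.3  108.1] ext [97.5 99.8  3. ]
panR 1608 ztop 108.1 mid [ 516.1 -381.   108.1] mean [ 516.8 -383.8  108. ] ext [ 98.7 100.8   3. ]
 bench V1 184 1.4
 bench V2 150 1.2
 bench bal 330 1.3
 bench tt 130 1.4
collar z [84.3 89.  91.8] [564.9 285.7  26. ] 113 mid [564.1 286.6  88.4]
disc z 49.863159328507436
disc edge fit 50 [725.8 276.8]
wrist
V1 1486 ztop 98.5 mid [513.4  22.7  98.5] mean [513.6  23.4  98.3] ext [42.7 42.7  3. ]
V2 140 ztop 97.7 mid [434.  161.8  97.7] mean [433.9 162.8  97.8] ext [13.3 12.2  3. ]
panL 2925 ztop 107.2 mid [ 538.  -181.5  107.2] mean [ 540.4 -180.3  107.2] ext [86.2 64.   3. ]
 bench V1 1297 0.3
 bench V2 1603 0.2
 bench bal 604 0.4
 bench tt 0 None
disc z 47.697978532929255
disc edge fit 30 [724.9 276.7]
```

servo_tool --moves '[{"slide": [0.05,-0.338,-0.058],"delta_rot": [0,0,0],"grip": -0.6},{"slide": [0.18,-0.338,-0.058],"delta_rot": [0,0,0],"grip": -0.6},{"slide": [0.18,-0.338,-0.058],"delta_rot": [0,0,0],"grip": -0.6},{"slide": [0.18,-0.338,-0.058],"delta_rot": [0,0,0],"grip": -0.6},{"slide": [0.18,-0.338,-0.058],"delta_rot": [0,0,0],"grip": -0.6},{"slide": [0.18,-0.338,-0.058],"delta_rot": [0,0,0],"grip": -0.6}]'

```text
clock: 0.75
tool_pos: [516.1, 22.9, 231.8]
tcp_rot: [1.401, 1.569, -0.17]
contact_force: [-0.1, 0.3, 1.4]
finger_gap: 75.3
```

```bash
cat >> h.py <<'E'
def top(W,c,h,r=34,tol=1.5):
    W=W.reshape(-1,3); m=(np.hypot(W[:,0]-c[0],W[:,1]-c[1])<r)&(np.abs(W[:,2]-h)<8); P=W[m]
    if len(P)<20: return None
    zt=np.percentile(P[:,2],70); Q=P[np.abs(P[:,2]-zt)<tol]
    return len(Q),zt.round(1),((Q.min(0)+Q.max(0))/2).round(1),np.ptp(Q,axis=0).round(1)
def snap(n,name):
    o=robot.get_obs(); p,d=eyes.grab_frame(n); cv2.imwrite(f"pics/{name}.png",p[:,:,::-1]); K,T=T_cam(n,o)
    print(n,"clock",o["clock"],"tcp",o["tool_pos"].round(1),"gap",round(o["finger_gap"],1),"F",o["contact_force"].round(2))
    return p,d,cloud(d,K,T),K,T,o
E
python3 - <<'E'
from h import *
p,d,W,K,T,o=snap("wrist","w1"); print(top(W,(514.5,23.3),98)); 
print(proj(K,T,(514.5,23.3,98)))
E
```

```text
wrist clock 0.75 tcp [516.1  22.9 231.8] gap 75.3 F [-0.07  0.27  1.36]
(2336, np.float64(98.3), array([512.9,  23.4,  98.3]), array([42.2, 42.3,  3. ]))
[259.12334296 217.50831099]
```

View pics/w1.png

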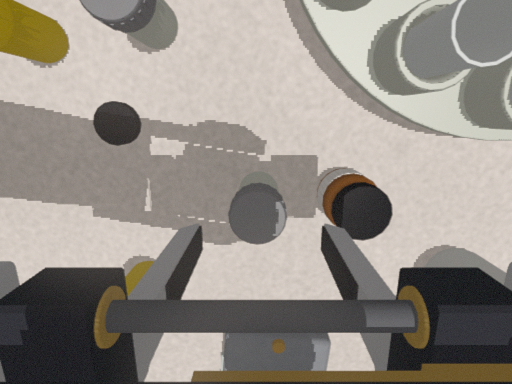

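The wrist view shows the cap at (258,213), centred between the fingers, and the jar at (360,210), clear of the right finger. I go down and grip.

servo_tool --moves '[{"slide": [0.08,-0.005,-0.001],"delta_rot": [0,0,0],"grip": -0.6},{"slide": [0.168,-0.005,-0.001],"delta_rot": [0,0,0],"grip": -0.6},{"slide": [0.168,-0.005,-0.001],"delta_rot": [0,0,0],"grip": -0.6},{"slide": [0.168,-0.005,-0.001],"delta_rot": [0,0,0],"grip": 1},{"slide": [0.168,-0.005,-0.001],"delta_rot": [0,0,0],"grip": 1},{"slide": [0.168,-0.005,-0.001],"delta_rot": [0,0,0],"grip": 1},{"slide": [0.168,-0.005,-0.001],"delta_rot": [0,0,0],"grip": 1}]'

```text
clock: 1.5
tool_pos: [515.6, 23.0, 166.5]
tcp_rot: [1.387, 1.565, -0.184]
contact_force: [-1.2, 1.0, 1.0]
finger_gap: 46.5
```

```bash
python3 - <<'E'
from h import *
p,d,W,K,T,o=snap("wrist","w2"); print(top(W,(514.5,23.3),98)); 
E
```

```text
wrist clock 1.5 tcp [515.6  23.  166.5] gap 46.5 F [-1.19  1.04  1.01]
(4396, np.float64(98.7), array([514.4,  23.5,  98.7]), array([65.3, 43.3,  3. ]))
```

View pics/w2.png

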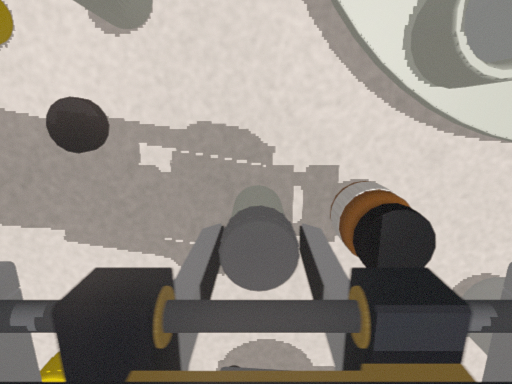

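servo_tool --moves '[{"slide": [0,0,0],"delta_rot": [0,0,0],"grip": 1},{"slide": [0,0,0],"delta_rot": [0,0,0],"grip": 1},{"slide": [0,0,0],"delta_rot": [0,0,0],"grip": 1},{"slide": [-0.05,0,0],"delta_rot": [0,0,0],"grip": 1},{"slide": [-0.1,0,0],"delta_rot": [0,0,0],"grip": 1},{"slide": [-0.1,0,0],"delta_rot": [0,0,0],"grip": 1}]'

```text
clock: 2.15
tool_pos: [516.6, 22.9, 208.6]
tcp_rot: [1.392, 1.561, -0.179]
contact_force: [0.8, 0.4, -0.8]
finger_gap: 43.5
```

```bash
python3 - <<'E'
from h import *
p,d,W,K,T,o=snap("wrist","w3"); print(top(W,(514.5,23.3),138))
E
```

```text
wrist clock 2.15 tcp [516.6  22.9 208.6] gap 43.5 F [ 0.79  0.43 -0.84]
(4452, np.float64(141.1), array([515.2,  23.5, 141.1]), array([64. , 43.6,  3. ]))
```

View pics/w3.png

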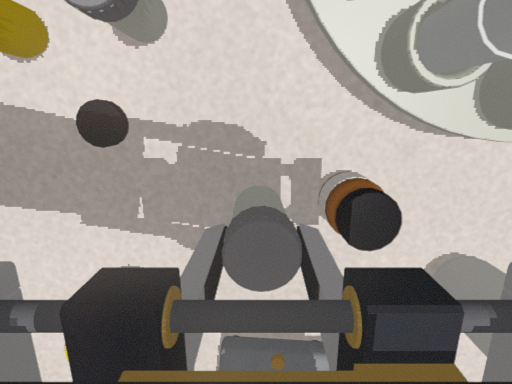

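servo_tool --moves '[{"slide": [-0.1,0,0],"delta_rot": [0,0,0],"grip": 1},{"slide": [-0.22,0,0],"delta_rot": [0,0,0],"grip": 1},{"slide": [-0.33,0,0.03],"delta_rot": [0,0,0],"grip": 1},{"slide": [-0.4,0,0.13],"delta_rot": [0,0,0],"grip": 1},{"slide": [-0.4,0,0.25],"delta_rot": [0,0,0],"grip": 1},{"slide": [-0.4,0,0.36],"delta_rot": [0,0,0],"grip": 1},{"slide": [-0.4,0,0.48],"delta_rot": [0,0,0],"grip": 1},{"slide": [-0.4,0,0.6],"delta_rot": [0,0,0],"grip": 1}]'

```text
clock: 3.0
tool_pos: [514.0, -218.4, 365.5]
tcp_rot: [1.59, 1.566, 0.019]
contact_force: [0.8, -0.9, -0.9]
finger_gap: 43.6
```

servo_tool --moves '[{"slide": [0,0.006,0.12],"delta_rot": [0,0,0],"grip": 1},{"slide": [0,0.006,0.24],"delta_rot": [0,0,0],"grip": 1},{"slide": [0,0.006,0.34],"delta_rot": [0,0,0],"grip": 1},{"slide": [0,0.006,0.413],"delta_rot": [0,0,0],"grip": 1},{"slide": [0.08,0.006,0.413],"delta_rot": [0,0,0],"grip": 1},{"slide": [0.16,0.006,0.413],"delta_rot": [0,0,0],"grip": 1},{"slide": [0.19,0.006,0.413],"delta_rot": [0,0,0],"grip": 1},{"slide": [0.19,0.006,0.413],"delta_rot": [0,0,0],"grip": 1}]'

```text
clock: 3.8
tool_pos: [515.9, -382.6, 285.7]
tcp_rot: [3.018, 1.566, 1.447]
contact_force: [0.1, -0.4, -1.1]
finger_gap: 43.6
```

```bash
python3 - <<'E'
from h import *
p,d,W,K,T,o=snap("side","s1"); print(top(W,(516.5,-384),218))
W2=W.reshape(-1,3); m=(np.hypot(W2[:,0]-516.5,W2[:,1]+384)<60)&(W2[:,2]>95)&(W2[:,2]<118); print(m.sum(),np.percentile(W2[m,2],[10,50,90]))
E
```

```text
side clock 3.8 tcp [ 515.9 -382.6  285.7] gap 43.6 F [ 0.12 -0.42 -1.12]
(344, np.float64(219.1), array([ 516.8, -382.9,  219.1]), array([65.2, 41.5,  3. ]))
1715 [106.37412593 108.16889151 110.7176708 ]
```

View pics/s1.png

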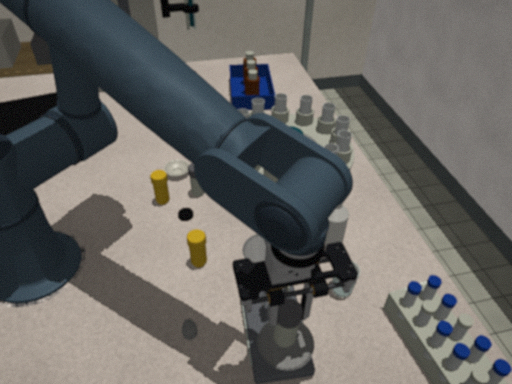

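servo_tool --moves '[{"slide": [0.015,0,0.002],"delta_rot": [0,0,0],"grip": 1},{"slide": [0.025,0,0.002],"delta_rot": [0,0,0],"grip": 1},{"slide": [0.03,0,0.002],"delta_rot": [0,0,0],"grip": 1},{"slide": [0.035,0,0.002],"delta_rot": [0,0,0],"grip": 1},{"slide": [0.04,0,0.002],"delta_rot": [0,0,0],"grip": 1},{"slide": [0.045,0,0.002],"delta_rot": [0,0,0],"grip": 1},{"slide": [0.05,0,0.002],"delta_rot": [0,0,0],"grip": 1},{"slide": [0.052,0,0.002],"delta_rot": [0,0,0],"grip": 1}]'

```text
clock: 4.65
tool_pos: [516.6, -384.0, 267.2]
tcp_rot: [2.136, 1.567, 0.566]
contact_force: [0.4, -0.6, -1.6]
finger_gap: 43.4
```

servo_tool --moves '[{"slide": [0.002,0,0],"delta_rot": [0,0,0],"grip": 1},{"slide": [0.004,0,0],"delta_rot": [0,0,0],"grip": 1}]'

```text
clock: 4.85
tool_pos: [516.6, -383.9, 265.5]
tcp_rot: [2.154, 1.567, 0.583]
contact_force: [-0.0, 0.1, -1.5]
finger_gap: 43.6
```

servo_tool --moves '[{"slide": [0.002,0,0],"delta_rot": [0,0,0],"grip": 1},{"slide": [0.004,0,0],"delta_rot": [0,0,0],"grip": 1},{"slide": [0.006,0,0],"delta_rot": [0,0,0],"grip": 1}]'

```text
clock: 5.15
tool_pos: [516.7, -384.0, 263.1]
tcp_rot: [2.119, 1.567, 0.549]
contact_force: [0.6, -0.4, -0.5]
finger_gap: 43.7
```

```bash
python3 - <<'E'
from h import *
p,d,W,K,T,o=snap("side","s2")
W2=W.reshape(-1,3)
for c in [(516.5,-384),(533.5,-164)]:
    m=(np.hypot(W2[:,0]-c[0],W2[:,1]-c[1])<56)&(W2[:,2]>85)&(W2[:,2]<125); print(m.sum(),np.percentile(W2[m,2],[10,30,50,70,90]).round(1))
E
```

```text
side clock 5.15 tcp [ 516.7 -384.   263.1] gap 43.7 F [ 0.6  -0.45 -0.46]
1663 [ 96.4  97.5  98.3  99.3 102.3]
426 [116.3 117.3 118.1 118.9 120.5]
```

servo_tool --moves '[{"slide": [0.001,0,0],"delta_rot": [0,0,0],"grip": 1},{"slide": [0.003,0,0],"delta_rot": [0,0,0],"grip": 1},{"slide": [0.003,0,0],"delta_rot": [0,0,0],"grip": 1}]'

```text
clock: 5.5
tool_pos: [516.6, -384.0, 262.0]
tcp_rot: [2.113, 1.567, 0.543]
contact_force: [-0.0, 0.6, -0.1]
finger_gap: 43.9
```

servo_tool --moves '[{"slide": [0.002,0,0],"delta_rot": [0,0,0],"grip": 1},{"slide": [0.003,0,0],"delta_rot": [0,0,0],"grip": 1},{"slide": [0.003,0,0],"delta_rot": [0,0,0],"grip": 1}]'

```text
clock: 5.8
tool_pos: [516.8, -384.3, 261.8]
tcp_rot: [1.826, 1.567, 0.255]
contact_force: [-1.4, 0.8, 5.7]
finger_gap: 43.8
```

servo_tool --moves '[{"slide": [-0.001,0,0],"delta_rot": [0,0,0],"grip": 1},{"slide": [-0.001,0,0],"delta_rot": [0,0,0],"grip": 0},{"slide": [-0.001,0,0],"delta_rot": [0,0,0],"grip": -0.6},{"slide": [-0.001,0,0],"delta_rot": [0,0,0],"grip": -0.8},{"slide": [-0.001,0,0],"delta_rot": [0,0,0],"grip": -0.8},{"slide": [-0.001,0,0],"delta_rot": [0,0,0],"grip": -0.8}]'

```text
clock: 6.4
tool_pos: [516.8, -384.3, 262.1]
tcp_rot: [1.867, 1.567, 0.296]
contact_force: [-0.4, -0.6, 0.3]
finger_gap: 75.4
```

```bash
python3 - <<'E'
from h import *
p,d,W,K,T,o=snap("wrist","w4"); print(top(W,(516.5,-384),194)) 
E
```

```text
wrist clock 6.4 tcp [ 516.8 -384.3  262.1] gap 75.4 F [-0.43 -0.59  0.31]
(4353, np.float64(194.0), array([ 514.4, -383.4,  193.9]), array([42.6, 42.9,  3. ]))
```

View pics/w4.png

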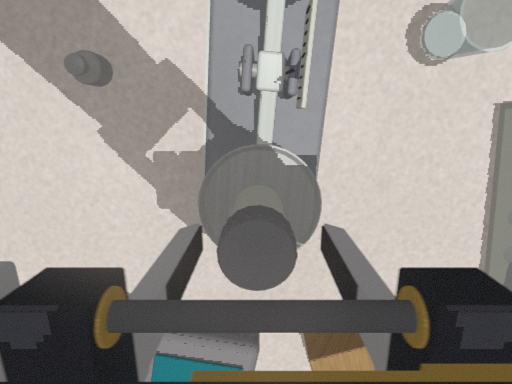

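servo_tool --moves '[{"slide": [-0.05,0,0],"delta_rot": [0,0,0],"grip": -0.8},{"slide": [-0.15,0,0],"delta_rot": [0,0,0],"grip": -0.8},{"slide": [-0.27,0,0],"delta_rot": [0,0,0],"grip": -0.8},{"slide": [-0.3,0,-0.1],"delta_rot": [0,0,0],"grip": -0.8},{"slide": [-0.3,-0.04,-0.22],"delta_rot": [0,0,0],"grip": -0.7},{"slide": [-0.3,-0.08,-0.34],"delta_rot": [0,0,0],"grip": -0.7},{"slide": [-0.3,-0.1,-0.46],"delta_rot": [0,0,0],"grip": -0.7},{"slide": [-0.3,-0.12,-0.58],"delta_rot": [0,0,0],"grip": -0.7}]'

```text
clock: 7.25
tool_pos: [467.5, -150.7, 382.3]
tcp_rot: [1.764, 1.566, 0.193]
contact_force: [0.8, 1.1, -0.2]
finger_gap: 79.9
```

```bash
python3 - <<'E'
from h import *
o=robot.get_obs(); M=R.from_euler("xyz",o["tcp_rot"]).as_matrix(); print(o["joints"].round(2),M.round(3).tolist())
print(M.T@(np.array([422,177,235])-o["tool_pos"])/400)
E
```

```text
[-0.54 -0.2   1.86  0.    1.47 -0.54] [[0.004, 1.0, -0.001], [0.001, -0.001, -1.0], [-1.0, 0.004, -0.001]]
[ 0.36848607 -0.1157624  -0.81881419]
```

servo_tool --moves '[{"slide": [0.05,-0.02,-0.12],"delta_rot": [0,0,0],"grip": -0.7},{"slide": [0.1,-0.04,-0.24],"delta_rot": [0,0,0],"grip": -0.7},{"slide": [0.15,-0.06,-0.36],"delta_rot": [0,0,0],"grip": -0.7},{"slide": [0.2,-0.08,-0.47],"delta_rot": [0,0,0],"grip": -0.7},{"slide": [0.25,-0.09,-0.58],"delta_rot": [0,0,0],"grip": -0.7},{"slide": [0.3,-0.1,-0.69],"delta_rot": [0,0,0],"grip": -0.7},{"slide": [0.34,-0.11,-0.78],"delta_rot": [0,0,0],"grip": -0.7},{"slide": [0.368,-0.116,-0.819],"delta_rot": [0,0,0],"grip": -0.7}]'

```text
clock: 8.05
tool_pos: [420.5, 179.7, 233.8]
tcp_rot: [1.976, 1.568, 0.408]
contact_force: [-1.1, -0.3, -0.5]
finger_gap: 79.9
```

```bash
python3 - <<'E'
from h import *
p,d,W,K,T,o=snap("wrist","w5"); print(top(W,(422,177),98)); print(o["tcp_rot"],o["joint_vel"].round(2))
E
```

```text
wrist clock 8.05 tcp [420.5 179.7 233.8] gap 79.9 F [-1.07 -0.32 -0.51]
(2263, np.float64(98.3), array([420.4, 177.2,  98.3]), array([42.8, 42.7,  3. ]))
[1.97552767 1.56784589 0.40768583] [ 0.32  0.24 -0.01 -0.02 -0.25  0.32]
```

View pics/w5.png

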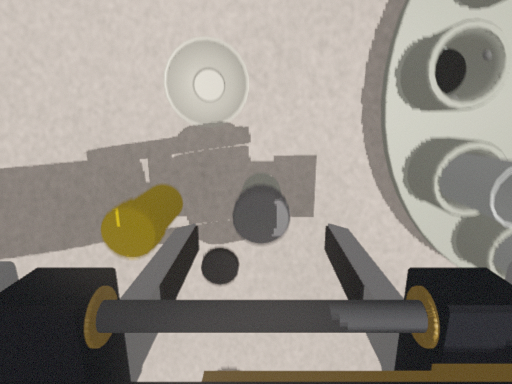

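servo_tool --moves '[{"slide": [0.06,0.003,0.006],"delta_rot": [0,0,0],"grip": -0.7},{"slide": [0.14,0.003,0.006],"delta_rot": [0,0,0],"grip": -0.7},{"slide": [0.169,0.003,0.006],"delta_rot": [0,0,0],"grip": -0.7},{"slide": [0.17,0.003,0.006],"delta_rot": [0,0,0],"grip": 0.2},{"slide": [0.17,0.003,0.006],"delta_rot": [0,0,0],"grip": 1},{"slide": [0.17,0.003,0.006],"delta_rot": [0,0,0],"grip": 1},{"slide": [0.17,0.003,0.006],"delta_rot": [0,0,0],"grip": 1},{"slide": [0.17,0.003,0.006],"delta_rot": [0,0,0],"grip": 1}]'

```text
clock: 8.9
tool_pos: [421.4, 177.8, 165.3]
tcp_rot: [2.359, 1.569, 0.792]
contact_force: [-0.1, -0.6, 1.9]
finger_gap: 43.6
```

servo_tool --moves '[{"slide": [0,0,0],"delta_rot": [0,0,0],"grip": 1},{"slide": [0,0,0],"delta_rot": [0,0,0],"grip": 1},{"slide": [0,0,0],"delta_rot": [0,0,0],"grip": 1},{"slide": [-0.05,0,0],"delta_rot": [0,0,0],"grip": 1},{"slide": [-0.1,0,0],"delta_rot": [0,0,0],"grip": 1},{"slide": [-0.1,0,0],"delta_rot": [0,0,0],"grip": 1}]'

```text
clock: 9.5
tool_pos: [422.8, 178.0, 207.6]
tcp_rot: [1.909, 1.564, 0.341]
contact_force: [-0.3, 0.2, -0.3]
finger_gap: 43.7
```

```bash
python3 - <<'E'
from h import *
p,d,W,K,T,o=snap("wrist","w6"); print(top(W,(422,177),138))
p,d,W,K,T,o=snap("scene","sc6"); print(top(W,(422,177),138))
M=R.from_euler("xyz",o["tcp_rot"]).as_matrix(); print(M.T@(np.array([533.5,-164,375])-o["tool_pos"])/400)
E
```

```text
wrist clock 9.5 tcp [422.8 178.  207.6] gap 43.7 F [-0.34  0.16 -0.27]
(4505, np.float64(140.8), array([421.9, 177.9, 140.8]), array([64.5, 42.7,  3. ]))
scene clock 9.55 tcp [421.9 177.8 206.1] gap 43.5 F [-0.81  0.2  -1.57]
None
[-0.42275162  0.27775966  0.85473293]
```

View pics/w6.png

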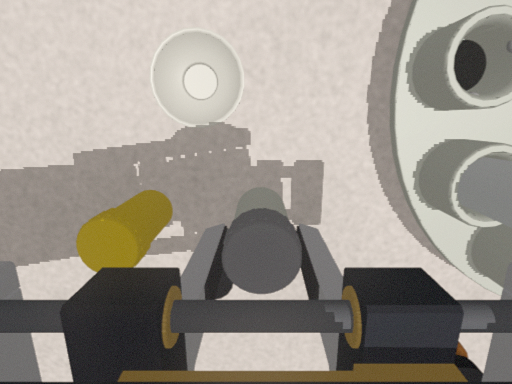

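servo_tool --moves '[{"slide": [-0.1,0,0],"delta_rot": [0,0,0],"grip": 1},{"slide": [-0.22,0.02,0.05],"delta_rot": [0,0,0],"grip": 1},{"slide": [-0.33,0.06,0.15],"delta_rot": [0,0,0],"grip": 1},{"slide": [-0.36,0.1,0.27],"delta_rot": [0,0,0],"grip": 1},{"slide": [-0.36,0.14,0.38],"delta_rot": [0,0,0],"grip": 1},{"slide": [-0.36,0.18,0.49],"delta_rot": [0,0,0],"grip": 1},{"slide": [-0.36,0.22,0.6],"delta_rot": [0,0,0],"grip": 1},{"slide": [-0.36,0.26,0.71],"delta_rot": [0,0,0],"grip": 1}]'

```text
clock: 10.4
tool_pos: [525.7, -107.4, 346.9]
tcp_rot: [-3.019, 1.568, 1.697]
contact_force: [0.9, -0.1, -0.8]
finger_gap: 43.7
```

```bash
python3 - <<'E'
from h import *
o=robot.get_obs(); M=R.from_euler("xyz",o["tcp_rot"]).as_matrix(); print(o["tool_pos"],M.T@(np.array([533.5,-164,300])-o["tool_pos"])/400)
E
```

```text
[ 525.67026901 -107.42788501  346.8979292 ] [0.11685975 0.01919163 0.14180095]
```

servo_tool --moves '[{"slide": [0,0.01,0.07],"delta_rot": [0,0,0],"grip": 1},{"slide": [0,0.019,0.142],"delta_rot": [0,0,0],"grip": 1},{"slide": [0.04,0.019,0.142],"delta_rot": [0,0,0],"grip": 1},{"slide": [0.09,0.019,0.142],"delta_rot": [0,0,0],"grip": 1},{"slide": [0.117,0.019,0.142],"delta_rot": [0,0,0],"grip": 1},{"slide": [0.117,0.019,0.142],"delta_rot": [0,0,0],"grip": 1}]'

```text
clock: 11.0
tool_pos: [532.2, -162.7, 296.5]
tcp_rot: [-2.371, 1.563, 2.345]
contact_force: [1.1, -0.4, -1.7]
finger_gap: 43.3
```

```bash
python3 - <<'E'
from h import *
p,d,W,K,T,o=snap("side","s7"); print(top(W,(533.5,-164),232)); print(top(W,(516.5,-384),194))
W2=W.reshape(-1,3)
for c in [(516.5,-384),(533.5,-164)]:
    m=(np.hypot(W2[:,0]-c[0],W2[:,1]-c[1])<56)&(W2[:,2]>85)&(W2[:,2]<125); Q=W2[m];print(m.sum(),np.percentile(Q[:,2],[10,30,50,70,90]).round(1),((Q.min(0)+Q.max(0))/2).round(1))
E
```

```text
side clock 11.0 tcp [ 532.2 -162.7  296.5] gap 43.3 F [ 1.11 -0.42 -1.69]
(190, np.float64(231.1), array([ 533.3, -163. ,  231.1]), array([62.3, 41.6,  2.9]))
(363, np.float64(195.1), array([ 514.7, -384. ,  195.1]), array([41.6, 40.5,  3. ]))
1727 [ 95.5  96.5  97.3  98.3 101.4] [ 516.7 -382.6  108.6]
1104 [116.6 118.3 119.1 119.9 121.4] [ 534.3 -167.2  105.1]
```

View pics/s7.png

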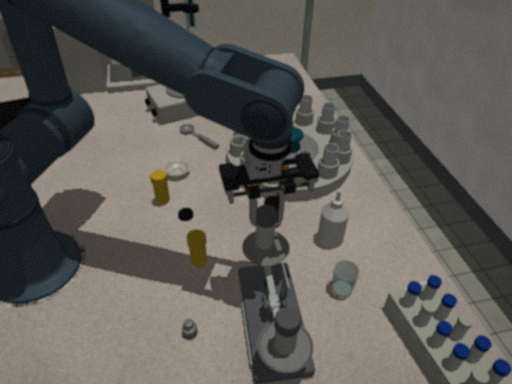

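servo_tool --moves '[{"slide": [0.015,0.002,0.003],"delta_rot": [0,0,0],"grip": 1},{"slide": [0.026,0.002,0.003],"delta_rot": [0,0,0],"grip": 1},{"slide": [0.031,0.002,0.003],"delta_rot": [0,0,0],"grip": 1},{"slide": [0.035,0.002,0.003],"delta_rot": [0,0,0],"grip": 1},{"slide": [0.039,0.002,0.003],"delta_rot": [0,0,0],"grip": 1},{"slide": [0.043,0.002,0.003],"delta_rot": [0,0,0],"grip": 1},{"slide": [0.047,0.002,0.003],"delta_rot": [0,0,0],"grip": 1},{"slide": [0.05,0.002,0.003],"delta_rot": [0,0,0],"grip": 1}]'

```text
clock: 11.85
tool_pos: [533.7, -164.2, 278.4]
tcp_rot: [-2.625, 1.566, 2.092]
contact_force: [-0.7, 0.8, 0.9]
finger_gap: 43.5
```

servo_tool --moves '[{"slide": [0.003,0,0],"delta_rot": [0,0,0],"grip": 1},{"slide": [0.006,0,0],"delta_rot": [0,0,0],"grip": 1},{"slide": [0.009,0,0],"delta_rot": [0,0,0],"grip": 1},{"slide": [0.012,0,0],"delta_rot": [0,0,0],"grip": 1}]'

```text
clock: 12.25
tool_pos: [533.8, -164.1, 273.5]
tcp_rot: [-2.659, 1.566, 2.057]
contact_force: [-0.2, 0.5, 0.4]
finger_gap: 43.6
```

```bash
python3 - <<'E'
from h import *
p,d,W,K,T,o=snap("side","s8"); print(top(W,(516.5,-384),200))
W2=W.reshape(-1,3)
for c in [(516.5,-384),(533.5,-164)]:
    m=(np.hypot(W2[:,0]-c[0],W2[:,1]-c[1])<56)&(W2[:,2]>85)&(W2[:,2]<125); Q=W2[m];print(m.sum(),np.percentile(Q[:,2],[10,30,50,70,90]).round(1))
E
```

```text
side clock 12.25 tcp [ 533.8 -164.1  273.5] gap 43.6 F [-0.23  0.49  0.42]
(387, np.float64(204.4), array([ 514.8, -383.9,  204.4]), array([41. , 42.8,  3. ]))
1690 [104.9 105.8 106.6 107.6 110.2]
997 [108.  109.  109.8 110.8 113.5]
```

servo_tool --moves '[{"slide": [0.003,0,0],"delta_rot": [0,0,0],"grip": 1},{"slide": [0.004,0,0],"delta_rot": [0,0,0],"grip": 1},{"slide": [0.004,0,0],"delta_rot": [0,0,0],"grip": -0.8},{"slide": [0.004,0,0],"delta_rot": [0,0,0],"grip": -0.8},{"slide": [0.004,0,0],"delta_rot": [0,0,0],"grip": -0.8},{"slide": [0.004,0,0],"delta_rot": [0,0,0],"grip": -0.8},{"slide": [0.004,0,0],"delta_rot": [0,0,0],"grip": -0.8},{"slide": [0.004,0,0],"delta_rot": [0,0,0],"grip": -0.8}]'

```text
clock: 13.1
tool_pos: [533.7, -164.1, 271.7]
tcp_rot: [-2.647, 1.566, 2.069]
contact_force: [-0.1, -0.9, -0.0]
finger_gap: 84.4
```

```bash
cat > bal.py <<'E'
from h import *
import sys
p,d,W,K,T,o=snap("side",sys.argv[1]); print(top(W,(514.8,-384),205,tol=1.5),top(W,(514.8,-384),195), "VL",top(W,(533.5,-164),205))
W2=W.reshape(-1,3)
for n,c in [("R",(516.5,-384)),("L",(533.5,-164))]:
    m=(np.hypot(W2[:,0]-c[0],W2[:,1]-c[1])<56)&(W2[:,2]>85)&(W2[:,2]<125); Q=W2[m];print(n,m.sum(),np.percentile(Q[:,2],[10,30,50,70,90]).round(1))
E
python3 bal.py s9
```

```text
side clock 13.1 tcp [ 533.7 -164.1  271.7] gap 84.4 F [-0.12 -0.85 -0.05]
None (374, np.float64(195.0), array([ 514.9, -384.2,  195. ]), array([42.4, 43.1,  2.9])) VL (20, np.float64(208.3), array([ 531.5, -175.8,  208.3]), array([41.7, 22.3,  2.6]))
R 1725 [ 95.4  96.4  97.2  98.4 101.3]
L 1030 [116.6 118.2 119.2 120.1 121.7]
```

View pics/s9.png

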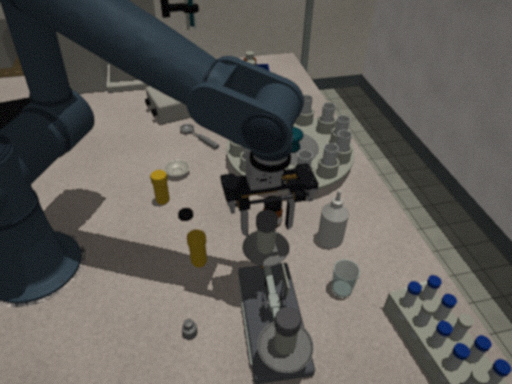

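The right pan is down (96 mm against 118 mm), so vessel V1 on the right pan is the heavier. V2 stands on the raised left pan, released.

servo_tool --moves '[{"slide": [-0.05,0,0],"delta_rot": [0,0,0],"grip": -0.8},{"slide": [-0.12,0,0],"delta_rot": [0,0,0],"grip": -0.8},{"slide": [-0.2,0,0.02],"delta_rot": [0,0,0],"grip": -0.8},{"slide": [-0.22,-0.01,0.13],"delta_rot": [0,0,0],"grip": -0.8},{"slide": [-0.22,-0.02,0.25],"delta_rot": [0,0,0],"grip": -0.8},{"slide": [-0.22,-0.03,0.37],"delta_rot": [0,0,0],"grip": -0.8},{"slide": [-0.22,-0.043,0.48],"delta_rot": [0,0,0],"grip": -0.8},{"slide": [-0.22,-0.043,0.55],"delta_rot": [0,0,0],"grip": -0.8}]'

```text
clock: 13.95
tool_pos: [516.6, -387.5, 358.6]
tcp_rot: [-2.565, 1.566, 2.149]
contact_force: [0.5, -0.5, 0.3]
finger_gap: 84.7
```

```bash
python3 - <<'E'
from h import *
p,d,W,K,T,o=snap("wrist","w10"); print(top(W,(514.8,-384),194)); M=R.from_euler("xyz",o["tcp_rot"]).as_matrix(); print(M.round(3).tolist(),M.T@(np.array([516.3,-384.3,262])-o["tool_pos"])/400)
E
```

```text
wrist clock 13.95 tcp [ 516.6 -387.5  358.6] gap 84.7 F [ 0.49 -0.46  0.34]
(1835, np.float64(194.0), array([ 514.3, -383.8,  194. ]), array([43.4, 42.6,  2.9]))
[[-0.003, 1.0, 0.001], [0.004, 0.001, -1.0], [-1.0, -0.003, -0.004]] [ 2.41436424e-01 -9.00219350e-05 -6.95288993e-03]
```

View pics/w10.png

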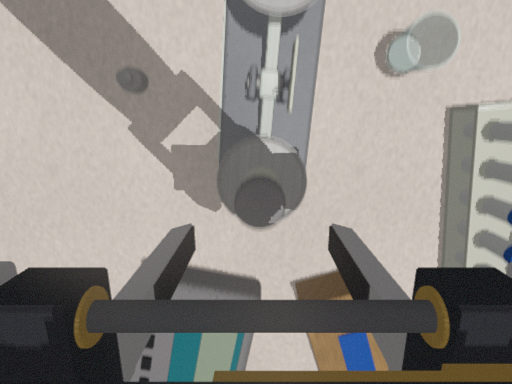

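servo_tool --moves '[{"slide": [0.08,0,-0.007],"delta_rot": [0,0,0],"grip": -0.8},{"slide": [0.17,0,-0.007],"delta_rot": [0,0,0],"grip": -0.8},{"slide": [0.23,0,-0.007],"delta_rot": [0,0,0],"grip": -0.8},{"slide": [0.242,0,-0.007],"delta_rot": [0,0,0],"grip": -0.4},{"slide": [0.242,0,-0.007],"delta_rot": [0,0,0],"grip": 0},{"slide": [0.242,0,-0.007],"delta_rot": [0,0,0],"grip": 0.3},{"slide": [0.242,0,-0.007],"delta_rot": [0,0,0],"grip": 1},{"slide": [0.242,0,-0.007],"delta_rot": [0,0,0],"grip": 1}]'

```text
clock: 14.8
tool_pos: [516.4, -387.6, 263.1]
tcp_rot: [-2.015, 1.57, 2.696]
contact_force: [0.3, -0.1, -0.0]
finger_gap: 47.9
```

servo_tool --moves '[{"slide": [0,0,0],"delta_rot": [0,0,0],"grip": 1},{"slide": [0,0,0],"delta_rot": [0,0,0],"grip": 1}]'

```text
clock: 15.0
tool_pos: [516.5, -387.7, 263.7]
tcp_rot: [-1.495, 1.57, -3.067]
contact_force: [-0.4, 0.1, -0.6]
finger_gap: 43.5
```

servo_tool --moves '[{"slide": [-0.006,0,0],"delta_rot": [0,0,0],"grip": 1},{"slide": [-0.014,0,0],"delta_rot": [0,0,0],"grip": 1},{"slide": [-0.022,0,0],"delta_rot": [0,0,0],"grip": 1},{"slide": [-0.03,0,0],"delta_rot": [0,0,0],"grip": 1},{"slide": [-0.038,0,0],"delta_rot": [0,0,0],"grip": 1},{"slide": [-0.046,0,0],"delta_rot": [0,0,0],"grip": 1},{"slide": [-0.054,0,0],"delta_rot": [0,0,0],"grip": 1},{"slide": [-0.064,0,0],"delta_rot": [0,0,0],"grip": 1}]'

```text
clock: 15.8
tool_pos: [516.5, -387.6, 289.4]
tcp_rot: [-1.961, 1.57, 2.751]
contact_force: [-0.8, 0.6, -1.5]
finger_gap: 43.7
```

servo_tool --moves '[{"slide": [-0.02,0,0],"delta_rot": [0,0,0],"grip": 1},{"slide": [-0.06,0,0],"delta_rot": [0,0,0],"grip": 1},{"slide": [-0.13,0,0],"delta_rot": [0,0,0],"grip": 1},{"slide": [-0.18,0,0],"delta_rot": [0,0,0],"grip": 1},{"slide": [-0.18,0,0],"delta_rot": [0,0,0],"grip": 1}]'

```text
clock: 16.3
tool_pos: [517.5, -388.5, 366.8]
tcp_rot: [0.72, 1.563, -0.851]
contact_force: [0.4, 0.2, -0.3]
finger_gap: 43.4
```

```bash
python3 bal.py s11; python3 - <<'E'
from h import *
p,d,W,K,T,o=snap("wrist","w11"); print(top(W,(516,-384),o["tool_pos"][2]-67.5)); M=R.from_euler("xyz",o["tcp_rot"]).as_matrix(); print(M.round(3).tolist())
E
```

```text
side clock 16.3 tcp [ 517.5 -388.5  366.8] gap 43.4 F [ 0.43  0.21 -0.31]
(19, np.float64(211.0), array([ 516.4, -397.8,  211. ]), array([35.3, 17.2,  2.8])) None VL None
R 2195 [117.3 118.3 119.  119.8 121.3]
L 61 [ 95.8  96.7  97.5  99.6 102.7]
wrist clock 16.35 tcp [ 517.  -388.   364.1] gap 43.6 F [ 0.14 -0.73 -1.87]
(4395, np.float64(295.3), array([ 516.6, -384.3,  295.2]), array([65.8, 42.7,  3. ]))
[[0.003, 1.0, -0.001], [-0.003, -0.001, -1.0], [-1.0, 0.003, 0.003]]
```

View pics/s11.png

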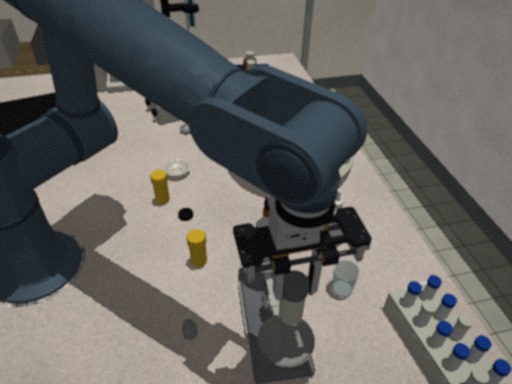

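View pics/w11.png

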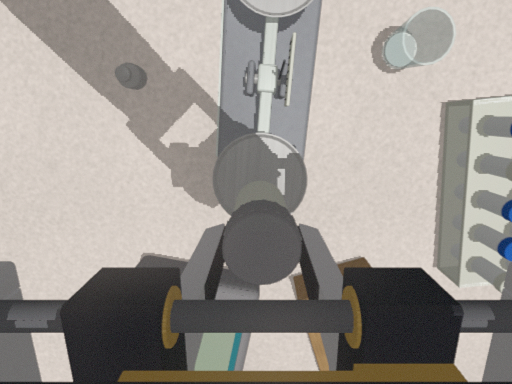

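servo_tool --moves '[{"slide": [-0.06,0,0],"delta_rot": [0,0,0],"grip": 1},{"slide": [-0.14,0,0],"delta_rot": [0,0,0],"grip": 1},{"slide": [-0.16,0.01,-0.08],"delta_rot": [0,0,0],"grip": 1},{"slide": [-0.16,0.02,-0.2],"delta_rot": [0,0,0],"grip": 1},{"slide": [-0.16,0.04,-0.32],"delta_rot": [0,0,0],"grip": 1},{"slide": [-0.16,0.06,-0.44],"delta_rot": [0,0,0],"grip": 1},{"slide": [-0.16,0.08,-0.56],"delta_rot": [0,0,0],"grip": 1},{"slide": [-0.16,0.1,-0.68],"delta_rot": [0,0,0],"grip": 1}]'

```text
clock: 17.2
tool_pos: [556.4, -113.6, 424.0]
tcp_rot: [-1.821, 1.568, 2.89]
contact_force: [-0.2, 0.3, -1.1]
finger_gap: 43.8
```

```bash
python3 - <<'E'
from h import *
p,d,W,K,T,o=snap("side","s12"); print(top(W,(533.5,-164),195),o["joints"].round(2))
W2=W.reshape(-1,3);c=(533.5,-164); m=(np.hypot(W2[:,0]-c[0],W2[:,1]-c[1])<56)&(W2[:,2]>85)&(W2[:,2]<125); print(np.median(W2[m,2]))
M=R.from_euler("xyz",o["tcp_rot"]).as_matrix(); print(M.T@(np.array([566.5,180,330])-o["tool_pos"])/400)
E
```

```text
side clock 17.2 tcp [ 556.4 -113.6  424. ] gap 43.8 F [-0.17  0.29 -1.14]
(205, np.float64(195.1), array([ 532.8, -165. ,  195.1]), array([41.6, 43.5,  3. ])) [-0.4  -0.02  1.63 -0.    1.54 -0.4 ]
97.41916384942988
[ 0.23534374  0.02503969 -0.73379212]
```

servo_tool --moves '[{"slide": [0.02,0,-0.12],"delta_rot": [0,0,0],"grip": 1},{"slide": [0.06,0.01,-0.24],"delta_rot": [0,0,0],"grip": 1},{"slide": [0.11,0.01,-0.36],"delta_rot": [0,0,0],"grip": 1},{"slide": [0.16,0.02,-0.48],"delta_rot": [0,0,0],"grip": 1},{"slide": [0.2,0.025,-0.6],"delta_rot": [0,0,0],"grip": 1},{"slide": [0.235,0.025,-0.69],"delta_rot": [0,0,0],"grip": 1},{"slide": [0.235,0.025,-0.734],"delta_rot": [0,0,0],"grip": 1},{"slide": [0.235,0.025,-0.734],"delta_rot": [0,0,0],"grip": 1}]'

```text
clock: 18.05
tool_pos: [564.1, 188.8, 329.1]
tcp_rot: [-2.249, 1.563, 2.473]
contact_force: [0.3, -0.3, -1.7]
finger_gap: 43.3
```

servo_tool --moves '[{"slide": [0,0,0],"delta_rot": [0,0,0],"grip": 1},{"slide": [0,0,0],"delta_rot": [0,0,0],"grip": 1}]'

```text
clock: 18.25
tool_pos: [564.0, 187.8, 328.4]
tcp_rot: [-2.114, 1.562, 2.607]
contact_force: [0.1, 0.0, -1.6]
finger_gap: 43.4
```

```bash
python3 - <<'E'
from h import *
from scipy.optimize import least_squares
p,d,W,K,T,o=snap("wrist","w13"); print(o["joint_vel"].round(3),o["tcp_rot"])
W2=W.reshape(-1,3); 
m=(np.hypot(W2[:,0]-566.5,W2[:,1]-287)<45)&(W2[:,2]>80)&(W2[:,2]<97); P=W2[m]; zt=np.percentile(P[:,2],80); print(m.sum(),np.percentile(P[:,2],[10,50,70,80,90,97]).round(1),((P.min(0)+P.max(0))/2).round(1),np.ptp(P,axis=0).round(1))
Q=P[P[:,2]>zt-1.2]; print(len(Q),((Q.min(0)+Q.max(0))/2).round(1),np.ptp(Q,axis=0).round(1))
print("held",top(W,(566.5,183.7),o["tool_pos"][2]-67.5))
m=(np.abs(W2[:,2]-47)<5)&(W2[:,1]>200); print("disc",np.median(W2[m,2]))
E
```

```text
wrist clock 18.25 tcp [564.  187.8 328.4] gap 43.4 F [ 0.07  0.01 -1.58]
[-0.01  -0.008 -0.006 -0.002  0.001  0.004] [-2.11421694  1.56222256  2.60658072]
1527 [84.9 88.7 89.5 89.8 90.2 90.7] [565.7 287.2  86.2] [58.8 58.6 12.4]
798 [565.2 287.   90.5] [57.6 58.1  3.8]
held (4403, np.float64(259.6), array([566.2, 191.6, 259.6]), array([61.4, 42.7,  3. ]))
disc 48.14655608861386
```

View pics/w13.png

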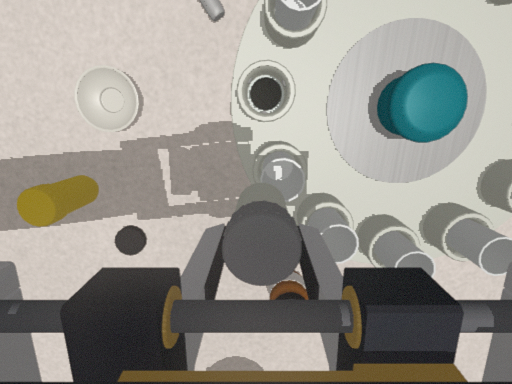

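```bash
cat > up.py <<'E'
from h import *
def upright():
    o=robot.get_obs(); M=R.from_euler("xyz",o["tcp_rot"]).as_matrix()
    # desired: x down, y=+x world, z=-y world
    D=np.array([[0,1,0],[0,0,-1],[-1,0,0]],float)
    rv=R.from_matrix(M.T@D).as_rotvec(degrees=True)
    print("tcp",o["tool_pos"].round(1),"F",o["contact_force"].round(2),"col0",M[:,0].round(4),"rotcorr deg",rv.round(2),"scaled",(rv/30).round(4)); return M,o
if __name__=="__main__": upright()
E
python3 - <<'E'
from up import *
M,o=upright()
print(M.T@(np.array([-0.7+0,95.5,0])+0)/400)
E
```

```text
tcp [564.2 187.7 328.8] F [-0.05 -0.61 -1.57] col0 [-0.0066  0.0045 -1.    ] rotcorr deg [ 0.45 -0.26  0.37] scaled [ 0.0151 -0.0086  0.0125]
[ 1.08120571e-03  1.47305454e-04 -2.38753920e-01]
```

servo_tool --moves '[{"slide": [0,0.0045,-0.1],"delta_rot": [0.015,-0.009,0.012],"grip": 1},{"slide": [0,0.0045,-0.2],"delta_rot": [0.015,-0.009,0.012],"grip": 1},{"slide": [0,0.0045,-0.239],"delta_rot": [0.015,-0.009,0.012],"grip": 1},{"slide": [0,0.0045,-0.239],"delta_rot": [0.015,-0.009,0.012],"grip": 1},{"slide": [0,0.0045,-0.239],"delta_rot": [0.015,-0.009,0.012],"grip": 1},{"slide": [0,0.0045,-0.239],"delta_rot": [0.015,-0.009,0.012],"grip": 1}]'

```text
clock: 18.9
tool_pos: [565.6, 281.7, 329.2]
tcp_rot: [-0.457, 1.57, -2.029]
contact_force: [0.9, -0.0, -0.8]
finger_gap: 43.2
```

```bash
python3 - <<'E'
from up import *
M,o=upright()
for n in ["scene","side"]:
    p,d,W,K,T,o=snap(n,n+"14"); print(top(W,(566,287),o["tool_pos"][2]-67.5))
    cv2.imwrite(f"pics/{n}14c.png",cv2.resize(p[100:300,180:480,::-1] if n=="scene" else p[60:260,120:420,::-1],None,fx=2.6,fy=2.6,interpolation=cv2.INTER_CUBIC))
E
```

```text
tcp [565.6 281.7 329.2] F [ 0.87 -0.05 -0.75] col0 [-3.e-04 -7.e-04 -1.e+00] rotcorr deg [-0.1   0.04  0.02] scaled [-0.0032  0.0013  0.0007]
scene clock 18.9 tcp [565.6 281.7 329.2] gap 43.2 F [ 0.87 -0.05 -0.75]
(8, np.float64(260.0), array([580.9, 277.9, 260. ]), array([38. , 27.1,  2.7]))
side clock 18.95 tcp [565.6 281.8 329.3] gap 43.3 F [ 0.43  0.08 -1.84]
(92, np.float64(261.8), array([566.1, 282.3, 261.8]), array([58.3, 46.2,  2.9]))
```

View pics/scene14c.png

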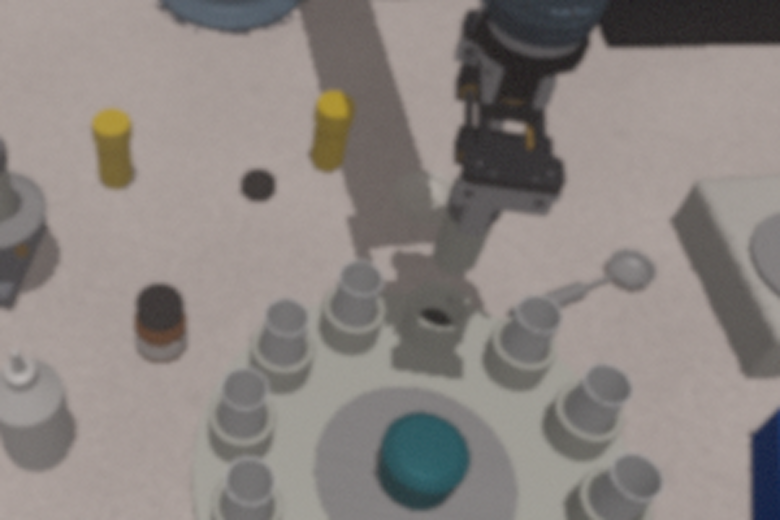

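View pics/side14c.png

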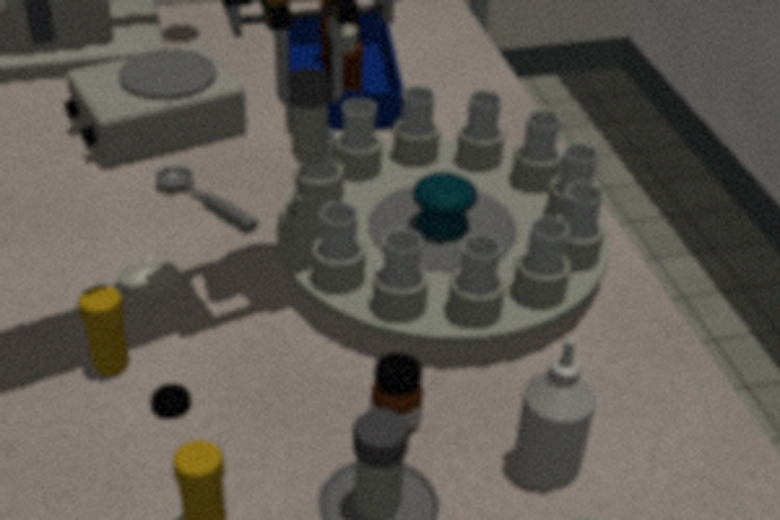

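servo_tool --moves '[{"slide": [0.04,0.001,-0.004],"delta_rot": [0,0,0],"grip": 1},{"slide": [0.09,0.001,-0.004],"delta_rot": [0,0,0],"grip": 1},{"slide": [0.13,0.001,-0.004],"delta_rot": [0,0,0],"grip": 1},{"slide": [0.145,0.001,-0.004],"delta_rot": [0,0,0],"grip": 1},{"slide": [0.145,0.001,-0.004],"delta_rot": [0,0,0],"grip": 1}]'

```text
clock: 19.5
tool_pos: [565.4, 283.2, 269.5]
tcp_rot: [-1.163, 1.567, -2.736]
contact_force: [0.4, 1.1, -1.0]
finger_gap: 43.4
```

```bash
python3 - <<'E'
from up import *
M,o=upright()
for n in ["scene","side"]:
    p,d,W,K,T,o=snap(n,n+"15"); 
    c=o["tool_pos"]+np.array([0,3.8,-166]); print("foot px pred",proj(K,T,c),"mouth pred",proj(K,T,(566,287.1,90)))
    u,v=proj(K,T,(566,287.1,110)).astype(int); u0=max(u-50,0);v0=max(v-45,0)
    q=p[v0:v0+90,u0:u0+120,::-1].copy(); cv2.imwrite(f"pics/{n}15c.png",cv2.resize(q,None,fx=6,fy=6,interpolation=cv2.INTER_CUBIC)); print("crop",u0,v0)
E
```

```text
tcp [565.4 283.2 269.5] F [ 0.4   1.15 -1.  ] col0 [-0.0031 -0.0013 -1.    ] rotcorr deg [-0.1   0.08  0.18] scaled [-0.0034  0.0025  0.0059]
scene clock 19.5 tcp [565.4 283.2 269.5] gap 43.4 F [ 0.4   1.15 -1.  ]
foot px pred [349.58874766 213.48719811] mouth pred [348.48758869 216.73682961]
crop 300 167
side clock 19.55 tcp [565.9 283.4 270.9] gap 43.4 F [-0.43  0.6  -0.49]
foot px pred [239.13730681 135.75707188] mouth pred [239.23706989 139.87364114]
crop 189 89
```

View pics/scene15c.png

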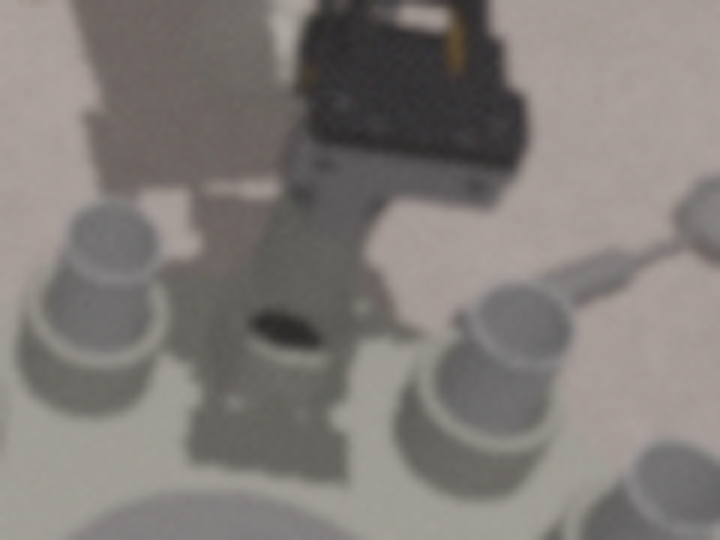

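View pics/side15c.png

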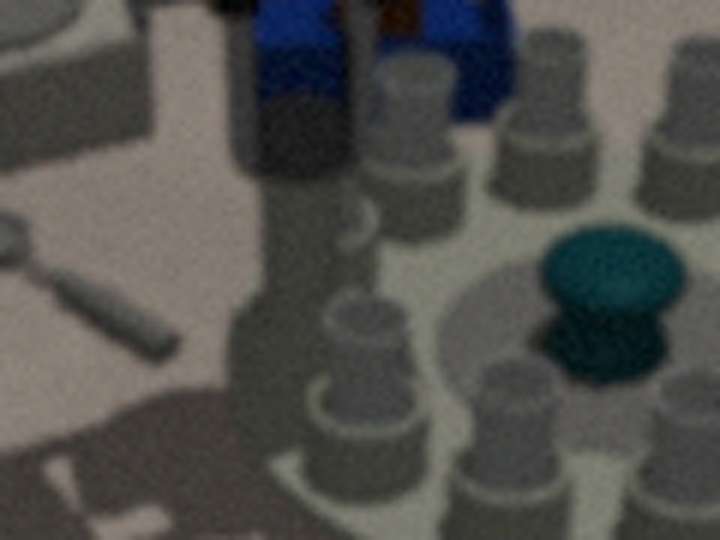

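servo_tool --moves '[{"slide": [0.01,0.001,0],"delta_rot": [-0.003,0.002,0.005],"grip": 1},{"slide": [0.02,0.001,0],"delta_rot": [-0.003,0.002,0.005],"grip": 1},{"slide": [0.03,0.001,0],"delta_rot": [-0.003,0.002,0.005],"grip": 1},{"slide": [0.035,0.001,0],"delta_rot": [-0.003,0.002,0.005],"grip": 1},{"slide": [0.04,0.001,0],"delta_rot": [-0.003,0.002,0.005],"grip": 1}]'

```text
clock: 20.1
tool_pos: [566.6, 283.6, 255.5]
tcp_rot: [1.83, 1.568, 0.259]
contact_force: [0.0, 0.4, -1.5]
finger_gap: 43.7
```

servo_tool --moves '[{"slide": [0.005,0,0],"delta_rot": [0,0,0],"grip": 1},{"slide": [0.01,0,0],"delta_rot": [0,0,0],"grip": 1}]'

```text
clock: 20.3
tool_pos: [566.6, 283.6, 251.3]
tcp_rot: [1.835, 1.568, 0.264]
contact_force: [-1.1, -0.4, -0.5]
finger_gap: 43.4
```

servo_tool --moves '[{"slide": [0.005,0,0],"delta_rot": [0,0,0],"grip": 1},{"slide": [0.01,0,0],"delta_rot": [0,0,0],"grip": 1}]'

```text
clock: 20.5
tool_pos: [566.6, 283.6, 247.2]
tcp_rot: [1.827, 1.568, 0.257]
contact_force: [0.6, 0.0, -1.7]
finger_gap: 43.1
```

servo_tool --moves '[{"slide": [0.004,0,0],"delta_rot": [0,0,0],"grip": 1},{"slide": [0.008,0,0],"delta_rot": [0,0,0],"grip": 1}]'

```text
clock: 20.7
tool_pos: [566.6, 283.6, 243.8]
tcp_rot: [1.826, 1.568, 0.255]
contact_force: [-0.2, 0.0, -2.0]
finger_gap: 43.3
```

servo_tool --moves '[{"slide": [0.003,0,0],"delta_rot": [0,0,0],"grip": 1},{"slide": [0.006,0,0],"delta_rot": [0,0,0],"grip": 1}]'

```text
clock: 20.9
tool_pos: [566.6, 283.8, 241.5]
tcp_rot: [1.985, 1.567, 0.414]
contact_force: [-0.8, 0.8, 1.5]
finger_gap: 43.6
```

servo_tool --moves '[{"slide": [0.003,0,0],"delta_rot": [0,0,0],"grip": 1},{"slide": [0.005,0,0],"delta_rot": [0,0,0],"grip": 1}]'

```text
clock: 21.1
tool_pos: [566.7, 284.1, 240.4]
tcp_rot: [2.103, 1.567, 0.532]
contact_force: [-3.0, 1.0, 5.0]
finger_gap: 43.7
```

servo_tool --moves '[{"slide": [0,-0.002,-0.001],"delta_rot": [0,0,0],"grip": 1},{"slide": [0,-0.002,-0.001],"delta_rot": [0,0,0],"grip": 1}]'

```text
clock: 21.3
tool_pos: [565.9, 284.4, 240.3]
tcp_rot: [2.031, 1.567, 0.461]
contact_force: [-0.3, -0.1, 0.2]
finger_gap: 43.7
```

servo_tool --moves '[{"slide": [0.002,-0.001,0],"delta_rot": [0,0,0],"grip": 1},{"slide": [0.003,-0.001,0],"delta_rot": [0,0,0],"grip": 1}]'

```text
clock: 21.5
tool_pos: [565.7, 284.6, 239.6]
tcp_rot: [2.035, 1.566, 0.464]
contact_force: [-0.7, 0.1, 4.4]
finger_gap: 43.4
```

servo_tool --moves '[{"slide": [0.002,0,0],"delta_rot": [0,0,0],"grip": 1},{"slide": [0.003,0,0],"delta_rot": [0,0,0],"grip": 1},{"slide": [0.004,0,0],"delta_rot": [0,0,0],"grip": 1}]'

```text
clock: 21.8
tool_pos: [565.9, 284.7, 238.9]
tcp_rot: [2.041, 1.565, 0.47]
contact_force: [-1.5, 0.4, 6.0]
finger_gap: 43.5
```

```bash
python3 up.py
```

```text
tcp [565.9 284.7 238.9] F [-1.47  0.42  5.96] col0 [ 0.005   0.0025 -1.    ] rotcorr deg [ 0.   -0.14 -0.28] scaled [ 0.     -0.0048 -0.0095]
```

servo_tool --moves '[{"slide": [0.003,-0.001,0],"delta_rot": [0,0,0],"grip": 1},{"slide": [0.005,-0.001,0],"delta_rot": [0,0,0],"grip": 1},{"slide": [0.006,-0.001,0],"delta_rot": [0,0,0],"grip": 1}]'

```text
clock: 22.1
tool_pos: [566.0, 284.8, 237.5]
tcp_rot: [1.981, 1.564, 0.41]
contact_force: [-2.5, -0.6, 6.2]
finger_gap: 43.7
```

servo_tool --moves '[{"slide": [0.003,0,0],"delta_rot": [0,-0.004,-0.009],"grip": 1},{"slide": [0.005,0,0],"delta_rot": [0,-0.004,-0.009],"grip": 1},{"slide": [0.006,0,0],"delta_rot": [0,-0.004,-0.009],"grip": 1}]'

```text
clock: 22.4
tool_pos: [566.2, 284.8, 235.2]
tcp_rot: [1.853, 1.568, 0.283]
contact_force: [-0.4, -0.3, 4.1]
finger_gap: 43.4
```

```bash
python3 up.py
```

```text
tcp [566.2 284.8 235.2] F [-0.4  -0.31  4.14] col0 [ 2.8e-03  8.0e-04 -1.0e+00] rotcorr deg [ 0.   -0.05 -0.16] scaled [ 0.0002 -0.0015 -0.0053]
```

servo_tool --moves '[{"slide": [0.003,0,0],"delta_rot": [0,0,-0.004],"grip": 1},{"slide": [0.006,0,0],"delta_rot": [0,0,-0.004],"grip": 1}]'

```text
clock: 22.6
tool_pos: [566.3, 284.8, 232.6]
tcp_rot: [2.443, 1.57, 0.873]
contact_force: [0.2, 0.6, 1.9]
finger_gap: 43.3
```

servo_tool --moves '[{"slide": [0.003,0,0],"delta_rot": [0,0,0],"grip": 1},{"slide": [0.006,0,0],"delta_rot": [0,0,0],"grip": 1}]'

```text
clock: 22.8
tool_pos: [566.3, 284.8, 229.9]
tcp_rot: [2.468, 1.57, 0.898]
contact_force: [-0.6, -0.2, 3.5]
finger_gap: 43.3
```

servo_tool --moves '[{"slide": [0.002,0,0],"delta_rot": [0,0,0],"grip": 1},{"slide": [0.004,0,0],"delta_rot": [0,0,0],"grip": 1}]'

```text
clock: 23.0
tool_pos: [566.3, 284.7, 228.2]
tcp_rot: [2.513, 1.57, 0.942]
contact_force: [-0.8, -0.0, 2.6]
finger_gap: 43.3
```

servo_tool --moves '[{"slide": [0.002,0,0],"delta_rot": [0,0,0],"grip": 1},{"slide": [0.004,0,0],"delta_rot": [0,0,0],"grip": 1}]'

```text
clock: 23.2
tool_pos: [566.3, 284.7, 226.5]
tcp_rot: [2.502, 1.57, 0.931]
contact_force: [0.3, 0.7, 2.9]
finger_gap: 43.3
```

servo_tool --moves '[{"slide": [0.002,0,0],"delta_rot": [0,0,0],"grip": 1},{"slide": [0.004,0,0],"delta_rot": [0,0,0],"grip": 1}]'

```text
clock: 23.4
tool_pos: [566.4, 284.8, 225.7]
tcp_rot: [2.519, 1.57, 0.949]
contact_force: [-2.5, -0.2, 9.6]
finger_gap: 43.3
```

servo_tool --moves '[{"slide": [0.001,0,0],"delta_rot": [0,0,0],"grip": 1},{"slide": [0.002,0,0],"delta_rot": [0,0,0],"grip": 1},{"slide": [0.0025,0,0],"delta_rot": [0,0,0],"grip": 1},{"slide": [0.0025,0,0],"delta_rot": [0,0,0],"grip": 1}]'

```text
clock: 23.8
tool_pos: [566.4, 284.8, 225.7]
tcp_rot: [2.515, 1.57, 0.945]
contact_force: [-2.2, -0.5, 7.4]
finger_gap: 43.2
```

servo_tool --moves '[{"slide": [0.002,-0.001,0],"delta_rot": [0,0,0],"grip": 1},{"slide": [0.003,-0.001,0],"delta_rot": [0,0,0],"grip": 1},{"slide": [0.004,-0.001,0],"delta_rot": [0,0,0],"grip": 1},{"slide": [0.004,-0.001,0],"delta_rot": [0,0,0],"grip": 1}]'

```text
clock: 24.2
tool_pos: [566.3, 284.8, 225.5]
tcp_rot: [2.069, 1.57, 0.498]
contact_force: [-2.5, -1.7, 8.7]
finger_gap: 43.6
```

servo_tool --moves '[{"slide": [0.002,-0.001,0],"delta_rot": [0,0,0],"grip": 1},{"slide": [0.004,-0.001,0],"delta_rot": [0,0,0],"grip": 1},{"slide": [0.005,-0.001,0],"delta_rot": [0,0,0],"grip": 1},{"slide": [0.005,-0.001,0],"delta_rot": [0,0,0],"grip": 1}]'

```text
clock: 24.6
tool_pos: [566.3, 284.9, 225.4]
tcp_rot: [1.823, 1.569, 0.252]
contact_force: [-3.5, 0.1, 11.6]
finger_gap: 43.3
```

servo_tool --moves '[{"slide": [0.001,-0.001,0],"delta_rot": [0,0,0],"grip": 1},{"slide": [0,-0.001,0],"delta_rot": [0,0,0],"grip": 1},{"slide": [0,-0.001,0],"delta_rot": [0,0,0],"grip": -0.6},{"slide": [0,-0.001,0],"delta_rot": [0,0,0],"grip": -0.8},{"slide": [0,-0.001,0],"delta_rot": [0,0,0],"grip": -0.8},{"slide": [0,-0.001,0],"delta_rot": [0,0,0],"grip": -0.8},{"slide": [0,-0.001,0],"delta_rot": [0,0,0],"grip": -0.8}]'

```text
clock: 25.3
tool_pos: [565.8, 284.9, 225.2]
tcp_rot: [1.826, 1.57, 0.256]
contact_force: [-0.4, 0.7, -0.6]
finger_gap: 80.0
```

```bash
python3 - <<'E'
from up import *
M,o=upright()
p,d,W,K,T,o=snap("wrist","w20"); print(top(W,(566,287),o["tool_pos"][2]-67.5))
p,d,W,K,T,o=snap("side","s20"); print(top(W,(566,287),158))
E
```

```text
tcp [565.8 284.9 225.2] F [-0.35  0.7  -0.6 ] col0 [ 1.2e-03  3.0e-04 -1.0e+00] rotcorr deg [ 0.02 -0.02 -0.07] scaled [ 0.0008 -0.0006 -0.0023]
wrist clock 25.3 tcp [565.8 284.9 225.2] gap 80.0 F [-0.35  0.7  -0.6 ]
(4382, np.float64(156.9), array([566. , 287.6, 156.9]), array([43.4, 43.3,  3. ]))
side clock 25.35 tcp [565.8 284.9 225.2] gap 83.0 F [0.7 0.2 0.2]
(80, np.float64(158.1), array([566.1, 286.9, 158.1]), array([42.3, 43.9,  2.9]))
```

View pics/w20.png

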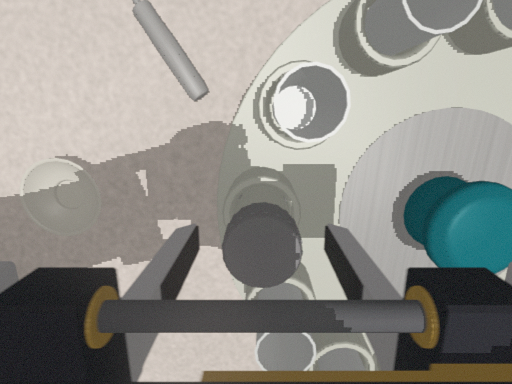

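The vessel is upright in the collar, its cap at (262,245) px in the wrist view. It did not move between 7 and 11.6 N of push, so it is on the stop. I retract and check everything.

servo_tool --moves '[{"slide": [-0.04,0,0],"delta_rot": [0,0,0],"grip": -0.8},{"slide": [-0.12,0,0],"delta_rot": [0,0,0],"grip": -0.8},{"slide": [-0.24,0,0],"delta_rot": [0,0,0],"grip": -0.8},{"slide": [-0.35,0,0],"delta_rot": [0,0,0],"grip": -0.8},{"slide": [-0.45,0,0.1],"delta_rot": [0,0,0],"grip": -0.8},{"slide": [-0.45,-0.05,0.2],"delta_rot": [0,0,0],"grip": -0.8},{"slide": [-0.45,-0.1,0.3],"delta_rot": [0,0,0],"grip": -0.8},{"slide": [-0.45,-0.1,0.3],"delta_rot": [0,0,0],"grip": -0.8}]'

```text
clock: 26.2
tool_pos: [524.2, 161.8, 407.0]
tcp_rot: [1.49, 1.567, -0.084]
contact_force: [-0.5, 0.9, 0.0]
finger_gap: 84.4
```

```bash
python3 - <<'E'
from up import *
for n in ["scene","side"]:
    p,d,W,K,T,o=snap(n,n+"21"); print("V1",top(W,(566,287),158),"\nV2",top(W,(533,-164.5),194),o["joint_vel"].round(3))
    W2=W.reshape(-1,3)
    for k,c in [("R",(516.5,-384)),("L",(533.5,-164))]:
        m=(np.hypot(W2[:,0]-c[0],W2[:,1]-c[1])<56)&(W2[:,2]>85)&(W2[:,2]<125); print(k,np.median(W2[m,2]))
E
```

```text
scene clock 26.2 tcp [524.2 161.8 407. ] gap 84.4 F [-0.48  0.89  0.04]
V1 (153, np.float64(156.0), array([568.2, 286.7, 156. ]), array([42. , 41.7,  3. ])) 
V2 (133, np.float64(192.6), array([ 535. , -164.4,  192.7]), array([43.5, 39.8,  2.9])) [ 0.05   0.061 -0.054  0.033 -0.023  0.042]
R 116.32136456049705
L 94.95147326395545
side clock 26.25 tcp [525.  163.3 406.9] gap 84.6 F [ 0.91  0.54 -0.02]
V1 (76, np.float64(158.6), array([566. , 285.1, 158.6]), array([42. , 41.5,  2.9])) 
V2 (196, np.float64(195.1), array([ 532.4, -165.1,  195.1]), array([41.6, 42.3,  3. ])) [ 0.038  0.047 -0.039  0.011 -0.009  0.008]
R 118.95863886797952
L 97.46770561159082
```

View pics/scene21.png

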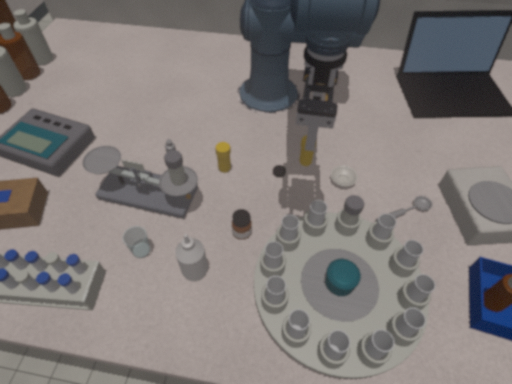

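View pics/side21.png

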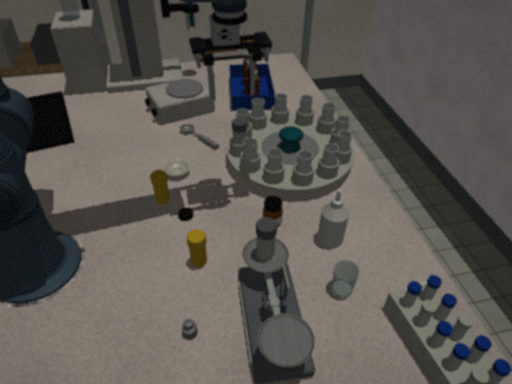

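The scene view shows V1 in the collar at (352,208) and V2 upright on the lowered left pan at (174,160). The other things stand where they were.

```bash
python3 -c "
from plant import robot
print(robot.finish_job())"
```

```text
the job is handed in; nothing more can be done
None
```

The job is done and handed in at about 26 s of robot time. The heavier vessel is in the empty turntable collar, and the lighter one is standing on the left pan.

- **Weighing:** I set one vessel on the right pan and the other on the left, then let go of both. The right pan dropped (about 96 mm against 118 mm for the left), so I took the vessel on the right.
- **Loading:** It passed the spring balls at about 6–7 N and met firm resistance at about 5 mm above the seat. I raised the push from 7.4 to 11.6 N and it moved only about 0.3 mm, so I took that as the depth stop. The highest force reading was 11.6 N, under the 20 N limit.
- **Last checks:** The loaded vessel's underside is about 59 mm up by both fixed cameras, about 5 mm above the seat and within the stop's 0–9 mm range. The lighter vessel is upright within 2 mm of its pan centre, and the beam rests at its stop. The other objects look undisturbed in the pictures, though I did not measure them.
- **Disagreements:**
  - The fixed cameras differ by 2–4 mm in position, within their calibration, so I used the mean and the feel of contact.
  - I gripped the heavier vessel about 3.5 mm off-centre on the pan and corrected for it when inserting.

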